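Load a reed block into the sprung tuning cradle

TASK

Load the reed block with the red top strips into the tuning cradle: push the orange sprung jaw back with the end of the block, slip the block down flat between the jaw and the low steel stop so that the jaw clamps it fully home against the stop, and let go. Then swing the yellow hold-down arm over so that it rests on top of the block. Leave everything else where it lies.

Things in the scene. Friction and masses are not known exactly. Their poses are not given: they have to be found in the camera images.
- reed_red_center (a point): Reed block to load: wooden bar 120 mm long (its x axis), 20 wide (y), 44 high (z), metal reed plates on its sides, two red strips on top. Grip it across the middle: 34 mm of bare darker wood, 24 mm wide. About 0.17 kg. Stands upright on the bench. This point is its centre, 22 mm above its underside; both ends are alike, so it may go in either way round.
- reed_blue_center (a point): A second, identical reed block with blue top strips, to be left alone. Point at its centre, 22 mm above its underside.
- seat (a point): Where the centre of the loaded block belongs, 34 mm above the bench, fixed to the tuning cradle (which is bolted down). x runs along the cradle from the steel stop to the orange jaw, z is up. The block stands on the cradle's aluminium base (262 x 80 mm, 12 mm thick, flat), 22 mm below this point. A fixed blue post, 48 mm high, stands behind the jaw at x = 106 to 120 mm.
- stop_top (a point): Middle of the top edge of the steel stop's face, 60 mm from the seat point towards -x; axes as the seat point. The stop is 12 mm thick and only 14 mm high above the base (26 mm above the bench). Two cheeks of the same height reach 22 mm from its face towards the jaw, 27 mm apart inside, to keep the block's end centred.
- jaw_face (a point): Middle of the orange jaw's flat face that presses on the block, 44 mm above the bench; moves with the jaw. At rest it lies 104 mm from the stop's face (x = +44 mm from the seat point): a gap 16 mm too short for the block. The jaw is 18 mm thick, 56 mm wide, its top 50 mm above the base, far higher than the stop.
- jaw (a joint): Travel of the sprung jaw along the cradle's x axis, in m: 0 = at rest (closed), positive = pressed back away from the stop, 0.040 = fully back. A spring pushes it towards the stop: about 5 N at 0, 7 N at 0.016, 9.6 N at 0.040, damped (40 N per m/s). With a block home it reads 0.016.
- holddown_pivot (a point): Hinge of the hold-down arm, between two blue ears (64 mm high above the base, 34 mm over all across the cradle, 18 mm long), 106 mm from the seat point towards -x, 68 mm above the bench. Its axes are those of the seat point; the arm swings in the x-z plane.
- holddown_knob (a point): Centre of the red ball (20 mm diameter) at the free end of the hold-down arm, 80 mm from its hinge and about 140 mm above the bench when open (carry the block over it); the arm is a bar 10 mm thick and 14 mm wide. Moves with the arm.
- holddown (a joint): Angle of the yellow hold-down arm, hinged behind the stop, in rad: 0 = leaning 30 degrees back from upright, away from the jaw (open); 0.52 = upright; about 2.09 = level, its rubber pad on top of the loaded block's stop end; 2.35 = limit with no block. Slight friction: it stays open, and falls over gently by itself once pushed about 0.4 rad past upright.
- screwdriver: Screwdriver lying on the bench, bystander; origin under its middle.
- brush: Brush lying on the bench, bystander; origin under its middle.
- jar: Amber jar 56 mm across, 70 mm high, bystander; origin under its centre.
- mug: White mug 76 mm across, 90 mm high, bystander; origin under its centre.

How it is judged:
By the outcome, as a careful person would: the job done as asked, in the order asked, and still so for the second after the job is handed in, with the robot touching nothing.
It also fails if it takes over 58 s, if anything falls off the work surface, if the arm or the gripper's body presses on something with over 40 N, if the wrist force passes 120 N, or if a joint passes its speed limit or range.

ROBOT

A 6-joint arm with a two-finger parallel gripper is mounted at the origin on the work surface. World frame = base frame: x ahead of the robot, y to its left, z up, the work surface at z = 0. Lengths are in m, angles in rad, forces in N, time in s.
With the tool pointing down it reaches from about 0.35 to 0.975 m from the base axis. Payload 4.9 kg.
Tool frame: the origin (TCP) lies midway between the tips of the shut fingers; the grasp point (between the pads) lies 19 mm behind it (manip.pinch_z is the distance from the TCP to the grasp point, in m); z points along the fingers, y is the direction in which the jaws open and shut (so a half turn about z gives the same grasp; the last joint's range is limited). The gripper opens to 85 mm and grips with 20 to 120 N. Pads are 22 mm wide; open, the fingers measure 114 mm over their backs; the gripper's body (76 mm by 85 mm) begins 54 mm behind the grasp point. The pads swing forward as they close: fully open they stand 13 mm farther back than shut.
Start: joints at [1.088, 0.053, 1.613, -0, 1.476, -0.119], TCP at [0.222, 0.584, 0.231] pointing down, gripper open.
Joint ranges: [-3.01, 3.01], [-1.01, 2.22], [0.06, 2.58], [-1.02, 4.17], [0.09, 2.62], [-3.14, 3.14]. Speed limits (rad/s): [2.57, 2.57, 3.14, 3.14, 3.14, 3.14].

INTERFACE

Orientations are given as a unit quaternion [w, x, y, z].
In Python, from plant import manip gives the robot as it stands.
- The arm moves only by the tool drive_tool, never from a script. Its argument "commands" is text: rows parted by semicolons, each of 5 numbers parted by spaces: the finger opening in mm, from 0 to 85.4, then the shift along the tool's x, y, z in units of 30 mm (1.0 is 30 mm), then the turn about the tool's z in degrees. A call has exactly 8 rows; each row shifts and turns the commanded pose from where the row before left it, along the tool's axes as they then stand; what a row does not reach is not made up. A row lasts 1/8 s, in which the tool goes at most 62.5 mm and 10.7 degrees, less where a joint would pass 70% of its speed; a pose out of reach is approached as far as the arm can. A call is refused whole if a number of a shift passes 1 or a number of a turn 10.7, either way. A call with a gripper value outside its range is refused whole. The fingers move at their own pace and stop on an object; the grip force is fixed at half the most. Time passes only in rows, so rows that do not move let the fingers close, or fill a call up. It gives the time, the measured TCP pose, the force and the opening at its end, in the units of the state.
- manip.state(): the state, without advancing time (a new reading comes with each control period).
- manip.grab_frame(name): name is "scene" or "top" or "wrist"; returns the picture (400x640x3 uint8, red, green, blue); there is no depth.
- manip.camera_params(name): a dict with "fx", "fy", "cx", "cy" (pixels), "xyz" and "orientation" of the camera in the world. Camera axes: x right, y down, z forward; pixel columns grow to the right and rows downward; lengths in m; the calibration is good to about 2 mm. A picture is of the moment at which its call begins: read the wrist's pose just before it. camera_params takes no time and is no camera call; for the wrist camera it gives the pose at the moment of the call.
- manip.job_done(): hands the job in, once; it reports no verdict.
The state is a dict: "time": time; "joint_pos": joint angles; "joint_vel": joint speeds; "joint_efforts": joint torques, N m; "tool_pos": TCP position; "tool_rot": TCP orientation; "contact_force": force on the tool from outside, world axes, zero at the start; "ft_torque": the same for the moment, N m; "gripper_width": opening from 0.0 (shut) to 1.0 (fully open).
Only numpy, scipy, OpenCV 4.12 (cv2) and the standard library are available. Lean on these libraries where they do the work, as an engineer would, in place of code of your own. Each camera call takes 0.05 s, during which the arm holds its last target. There are 200 camera calls.

## Working session

There is one attempt and no reset: what is moved stays moved. The work goes in short steps, Python scripts to look and compute and a tool call to move; the robot and the scene stay as the last step left them, time stands still between calls to the robot, and variables do not carry over. Pictures are saved under pics/ and viewed, about 8 in all and at most 12, crops included, and the job is handed in when it is done.

Besides the shell and the picture viewer there is one more tool, called after "Call:" as name(argument=value, ...) on one line, values as JSON. drive_tool: Moves the arm, as the interface text tells. Its arguments: {"type":"object","properties":{"commands":{"type":"string"}},"required":["commands"]}

```bash
mkdir -p pics; ls; cat > h.py <<'E'
import numpy as np, cv2
from scipy.spatial.transform import Rotation as R
from plant import manip
def rot(q): return R.from_quat([q[1],q[2],q[3],q[0]])
def grab(n,f):
    c=manip.camera_params(n); im=manip.grab_frame(n); im=np.asarray(im)
    cv2.imwrite('pics/'+f,cv2.cvtColor(im,cv2.COLOR_RGB2BGR)); return im,c
def ray(c,u,v):
    d=rot(c['orientation']).apply([(u-c['cx'])/c['fx'],(v-c['cy'])/c['fy'],1.]); return np.array(c['xyz']),d
def onz(c,u,v,z):
    o,d=ray(c,u,v); return o+d*(z-o[2])/d[2]
def proj(c,p):
    q=rot(c['orientation']).inv().apply(np.array(p)-c['xyz']); return c['fx']*q[0]/q[2]+c['cx'],c['fy']*q[1]/q[2]+c['cy']
E
python3 - <<'E'
from h import *
a,c=grab('top','top0.png');print(c)
b,d=grab('scene','sc0.png');print(d)
cv2.imwrite('pics/a.png',cv2.resize(np.vstack([a,b])[:,:,::-1],None,fx=.75,fy=.75))
s=manip.state();print(s['tool_pos'],s['tool_rot'],s['time'],manip.pinch_z)
E
```

```text
pics
{'fx': 477.0255845570146, 'fy': 477.0255845570146, 'cx': 319.6988791473287, 'cy': 204.4546718599793, 'xyz': array([0.43651947, 0.040705  , 1.35915041]), 'orientation': array([ 0.03706701, -0.69558477,  0.71698631, -0.02680494])}
{'fx': 427.60613252654497, 'fy': 427.60613252654497, 'cx': 320.833049715292, 'cy': 196.96015211892873, 'xyz': array([ 1.06350364, -0.66397639,  1.05380392]), 'orientation': array([-0.34938878,  0.88948331,  0.27407524, -0.107841  ])}
[0.22211395 0.58360246 0.23018233] [-2.91559814e-04  1.80891629e-01  9.83502600e-01 -8.76779406e-04] 0.1 0.0187
```

View pics/top0.png

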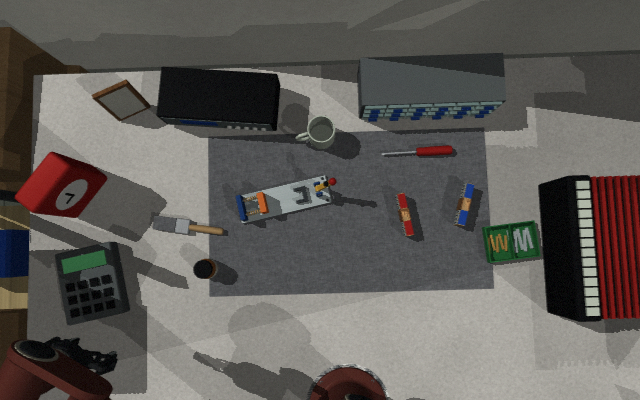

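View pics/sc0.png

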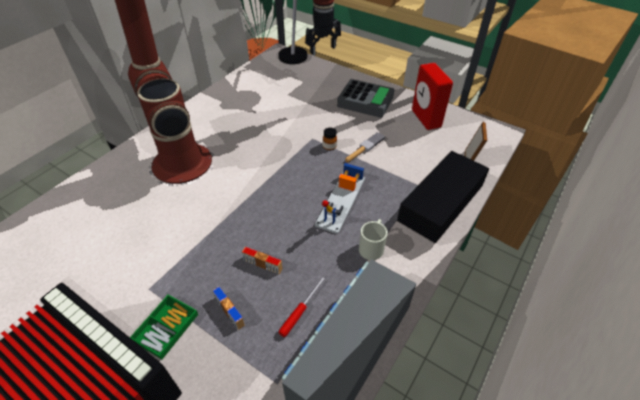

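The top view shows the red block around (405,215), the blue one at (466,204), and the cradle from (238,207) to (331,188). The orange jaw is at (262,203) and the knob at (332,182). Next I'll measure with masks.

```bash
python3 - <<'E'
from h import *
im=cv2.imread('pics/top0.png'); c=manip.camera_params('top')
hsv=cv2.cvtColor(im,cv2.COLOR_BGR2HSV);H,S,V=[hsv[...,i].astype(int) for i in range(3)]
def box(m,x0,x1,y0,y1):
    k=np.zeros(m.shape,np.uint8);k[y0:y1,x0:x1]=m[y0:y1,x0:x1];return k
red=((H<6)|(H>174))&(S>150)&(V>90)
def pts(m):
    y,x=np.nonzero(m);return np.c_[x,y].astype(np.float32)
m=box(red,385,425,180,245);n,l,st,ce=cv2.connectedComponentsWithStats(m)
for i in range(1,n):
    if st[i,4]>8: print('redstrip',ce[i],st[i,4],onz(c,*ce[i],.044))
m=box(red,322,345,172,195);print('knob',pts(m).mean(0),m.sum(),onz(c,*pts(m).mean(0),.14))
org=(H>5)&(H<16)&(S>170)&(V>120)
m=box(org,245,285,180,225);p=pts(m);r=cv2.minAreaRect(p);print('jaw',r,m.sum(),[onz(c,*q,.062) for q in cv2.boxPoints(r)])
blu=(H>100)&(H<130)&(S>120)
m=box(blu,230,252,185,230);r=cv2.minAreaRect(pts(m));print('post',r,[onz(c,*q,.060) for q in cv2.boxPoints(r)])
br=(V>120)&(S<60)
m=box(br,236,336,170,228);m=cv2.morphologyEx(m,cv2.MORPH_OPEN,np.ones((3,3)))
r=cv2.minAreaRect(pts(m));print('base',r,[onz(c,*q,.012) for q in cv2.boxPoints(r)])
cv2.imwrite('pics/z.png',cv2.resize(im[165:245,225:345],None,fx=6,fy=6,interpolation=cv2.INTER_CUBIC))
E
```

```text
redstrip [402.18811881 200.51485149] 101 [ 0.55982202 -0.17011778  0.044     ]
redstrip [408.38461538 227.35576923] 104 [ 0.48523292 -0.18375299  0.044     ]
knob [331.3793  180.72414] 29 [0.60769053 0.0248717  0.14      ]
jaw ((261.1588134765625, 201.96469116210938), (19.523744583129883, 5.965588092803955), 77.47119140625) 117 [array([0.59103923, 0.23115209, 0.062     ]), array([0.59410783, 0.21508983, 0.062     ]), array([0.54133672, 0.2044781 , 0.062     ]), array([0.53828231, 0.22048059, 0.062     ])]
post ((241.2078399658203, 207.56739807128906), (25.93379783630371, 7.045598983764648), 77.00537872314453) [array([0.58581206, 0.29011003, 0.06      ]), array([0.5895977 , 0.27114255, 0.06      ]), array([0.51959701, 0.25619591, 0.06      ]), array([0.51583517, 0.27507   , 0.06      ])]
base ((285.87982177734375, 198.19528198242188), (27.284900665283203, 78.98259735107422), 76.60750579833984) [array([0.59522215, 0.27229351, 0.012     ]), array([0.64081112, 0.0519375 , 0.012     ]), array([0.5642671, 0.036289 , 0.012    ]), array([0.51898571, 0.25550531, 0.012     ])]
```

View pics/z.png

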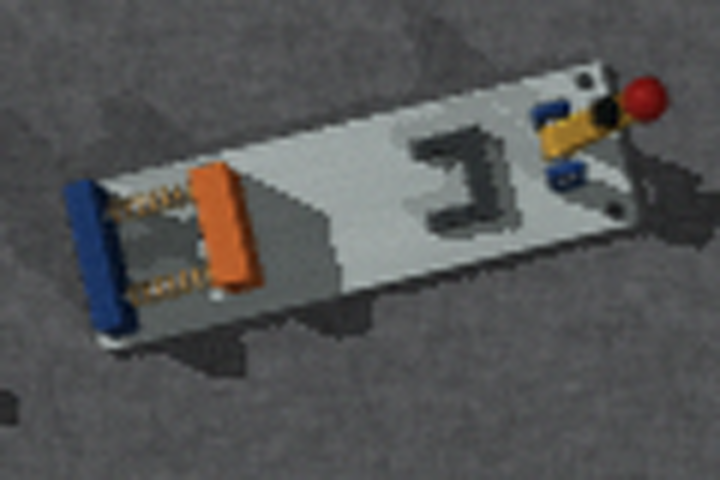

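Call:
drive_tool(commands="85 0 0 0 -10.4;85 0 0 0 -10.4;85 0 0 0 -10.3;85 -0.2 -1 0 0;85 -0.2 -1 0 0;85 -0.2 -1 0 0;85 -0.2 -1 0 0;85 -0.2 -1 0 0")

```text
time: 1.1
tool_pos: [0.2787, 0.4406, 0.2307]
tool_rot: [-0.0, -0.089, 0.996, -0.0]
contact_force: [-0.1, -0.3, -0.7]
gripper_width: 0.997
```

Call:
drive_tool(commands="85 -0.2 -1 0 0;85 -0.2 -1 0 0;85 -0.2 -1 0 0;85 -0.2 -1 0 0;85 -0.2 -1 0 0;85 -0.2 -1 0 0;85 -0.2 -1 0 0;85 -0.2 -1 0 0")

```text
time: 2.1
tool_pos: [0.3685, 0.2132, 0.2308]
tool_rot: [-0.0, -0.089, 0.996, -0.0]
contact_force: [0.2, 0.5, 0.1]
gripper_width: 0.994
```

Call:
drive_tool(commands="85 -0.2 -1 0 0;85 -0.2 -1 0 0;85 -0.2 -1 0 0;85 -0.2 -1 0 0;85 -0.2 -1 0 0;85 -0.2 -1 0 0;85 -0.2 -1 0.5 0;85 0 0 0 0")

```text
time: 3.1
tool_pos: [0.4466, 0.0139, 0.2145]
tool_rot: [-0.002, -0.088, 0.996, 0.0]
contact_force: [-1.7, -0.5, -0.1]
gripper_width: 0.995
```

Call:
drive_tool(commands="85 -0.2 -1 0 0;85 -0.2 -1 0 0;85 -0.2 -1 0 0;85 -0.2 -1 0 0;85 -0.2 -1 0 0;85 -0.2 -1 0 0;85 -0.15 -0.7 0 0;85 0 0 0 0")

```text
time: 4.1
tool_pos: [0.5232, -0.1758, 0.2163]
tool_rot: [-0.0, -0.089, 0.996, 0.0]
contact_force: [-0.8, -0.5, -0.8]
gripper_width: 0.998
```

```bash
python3 - <<'E'
from h import *
im,c=grab('wrist','w1.png'); s=manip.state();print(s['tool_pos'],s['tool_rot'],c['xyz'])
hsv=cv2.cvtColor(im,cv2.COLOR_RGB2HSV);H,S,V=[hsv[...,i].astype(int) for i in range(3)]
m=(((H<6)|(H>174))&(S>150)&(V>80)).astype(np.uint8)
n,l,st,ce=cv2.connectedComponentsWithStats(m)
P=[]
for i in range(1,n):
    if st[i,4]>150:
        q=cv2.minAreaRect(np.argwhere(l==i)[:,::-1].astype(np.float32)); w=onz(c,*q[0],.044);P.append(w);print(st[i],q,w)
E
```

```text
[ 0.52290316 -0.17508892  0.2161839 ] [-2.57002410e-04 -8.93070055e-02  9.96004001e-01  4.72479926e-04] [ 0.44888086 -0.18967305  0.35848675]
[309 127  20  40 736] ((318.5, 146.5), (39.0, 19.0), 90.0) [ 0.48516249 -0.18314591  0.044     ]
[310 201  18  35 624] ((318.5, 218.0), (34.0, 17.0), 90.0) [ 0.55970112 -0.16979949  0.044     ]
[222 292  39  23 638] ((241.36485290527344, 303.8108215332031), (36.16777801513672, 19.892276763916016), 9.462321281433105) [ 0.68046221 -0.23985499  0.044     ]
```

View pics/w1.png

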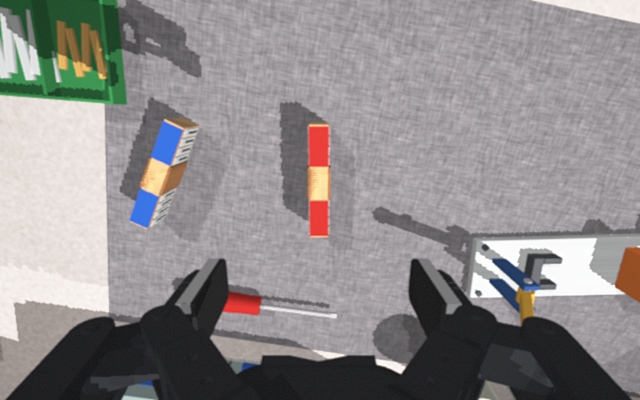

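Call:
drive_tool(commands="85 0 -0.03 1 0;85 0 0 1 0;85 0 0 1 0;85 0 0 1 0;85 0 0 1 0;85 0 0 1 0;85 0 0 0.5 0;85 0 0 0.3 0")

```text
time: 5.15
tool_pos: [0.523, -0.1758, 0.012]
tool_rot: [-0.0, -0.09, 0.996, 0.0]
contact_force: [0.2, -0.1, 0.6]
gripper_width: 0.996
```

Call:
drive_tool(commands="85 0 0 0 0;0 0 0 0 0;0 0 0 0 0;0 0 0 0 0;0 0 0 0 0;0 0 0 0 0;0 0 0 0 0;0 0 0 0 0")

```text
time: 6.15
tool_pos: [0.5236, -0.1767, 0.0129]
tool_rot: [0.0, -0.089, 0.996, -0.0]
contact_force: [-0.7, -0.3, 5.5]
gripper_width: 0.271
```

Call:
drive_tool(commands="0 0 0 -0.5 0;0 0 0 -1 0;0 0 0 -1 0;0 0 0 -1 0;0 0 0 -1 10;0 0 0 -1 10;0 0 0 -0.8 10;0 0 0 0 10")

```text
time: 7.15
tool_pos: [0.5238, -0.1768, 0.2041]
tool_rot: [0.002, 0.259, 0.966, -0.0]
contact_force: [0.1, 0.2, -2.4]
gripper_width: 0.273
```

```bash
python3 - <<'E'
import cv2
im=cv2.imread('pics/w1.png');cv2.imwrite('pics/w1z.png',cv2.resize(im[220:330,460:640],None,fx=4.4,fy=4.4,interpolation=cv2.INTER_CUBIC))
E
```

```text
(no output)
```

View pics/w1z.png

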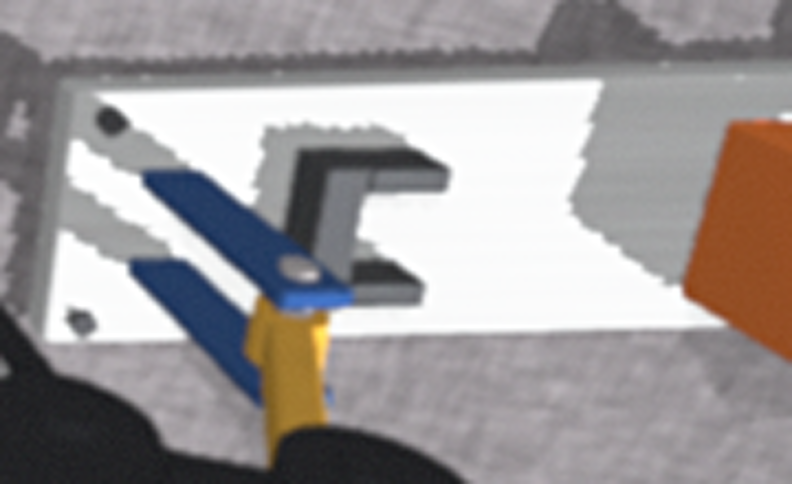

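The crop shows the top face of the stop in lighter grey. Its inner face runs about (362,190) to (352,285), and the cheek tips are at (448,190) and (424,287). The jaw's top-left corner is at (730,122).

```bash
python3 - <<'E'
from h import *
c=manip.camera_params('wrist')
# camera pose at w1: from TCP pose then
s=manip.state();Rt=rot(s['tool_rot']);Rc=Rt.inv()*rot(c['orientation']);off=Rt.inv().apply(np.array(c['xyz'])-s['tool_pos'])
R1=rot([-2.57e-4,-8.93070055e-02,.996004,4.72e-4]);q=(R1*Rc).as_quat()
c1=dict(c,xyz=np.array([0.44888086,-0.18967305,0.35848675]),orientation=[q[3],*q[:3]])
f=lambda u,v,z:onz(c1,460+u/4.4,220+v/4.4,z)
a,b,t1,t2=f(362,190,.026),f(352,285,.026),f(448,190,.026),f(424,287,.026)
print(a,b,t1,t2)
e=np.array([-.2024,.979,0]);
print('seat from stop',(a+b)/2+.060*e,'tips',(t1+t2)/2+.038*e,'gap',np.linalg.norm(a-b),np.linalg.norm(t1-t2),'cheek',np.linalg.norm(t1+t2-a-b)/2)
p,r=f(62,80,.012),f(44,342,.012);print('base end',p,r,np.linalg.norm(p-r),'dir top edge',f(600,80,.012)-p)
print('block centre est, c of tcp',s['tool_pos'])
E
```

```text
[0.57551302 0.10229279 0.026     ] [0.60353017 0.11077301 0.026     ] [0.57141929 0.12504138 0.026     ] [0.60061327 0.13050887 0.026     ]
seat from stop [0.5773776 0.1652729 0.026    ] tips [0.57832508 0.16497713 0.026     ] gap 0.029272419877740135 0.029701552309273342 cheek 0.021529501286228322
base end [0.56370662 0.02111675 0.012     ] [0.64378282 0.04251831 0.012     ] 0.08288681497784887 dir top edge [-0.02599434  0.14453789  0.        ]
block centre est, c of tcp [ 0.52384721 -0.17678289  0.20412127]
```

Call:
drive_tool(commands="0 0 0 0 10;0 0 0 0 10;0 0 0 0 10;0 0 0 0 10;0 0 0 0 8.6;0 0 0 0 0;0 0 0 0 0;0 0 0 0 0")

```text
time: 8.15
tool_pos: [0.5229, -0.1764, 0.2012]
tool_rot: [-0.0, 0.631, 0.776, -0.0]
contact_force: [-0.5, -0.7, -2.6]
gripper_width: 0.268
```

Call:
drive_tool(commands="0 0.9 0.4 0 0;0 1 0.4 0 0;0 1 0.4 0 0;0 1 0.4 0 0;0 1 0.4 0 0;0 1 0.4 0 0;0 1 0.4 0 0;0 1 0.4 0 0")

```text
time: 9.15
tool_pos: [0.5693, 0.0761, 0.2013]
tool_rot: [-0.0, 0.631, 0.776, -0.0]
contact_force: [0.4, 0.2, -1.6]
gripper_width: 0.27
```

Call:
drive_tool(commands="0 1 0.4 0 0;0 1 0.4 0 0;0 0.2 0.1 0 0;0 0 0 0 0;0 0 0 0 0;0 0 0 0.5 0;0 0 0 0.5 0;0 0 0 0 0")

```text
time: 10.15
tool_pos: [0.5806, 0.1446, 0.1682]
tool_rot: [-0.002, 0.632, 0.775, -0.002]
contact_force: [1.0, -0.3, -1.8]
gripper_width: 0.268
```

```bash
python3 - <<'E'
from h import *
im,c=grab('wrist','w2.png'); s=manip.state();print(s['tool_pos'],s['tool_rot'],c['xyz'])
E
```

```text
[0.58138399 0.14482641 0.16948265] [-0.00106067  0.63175924  0.77516315 -0.00110945] [0.56587613 0.21793325 0.31035972]
```

View pics/w2.png

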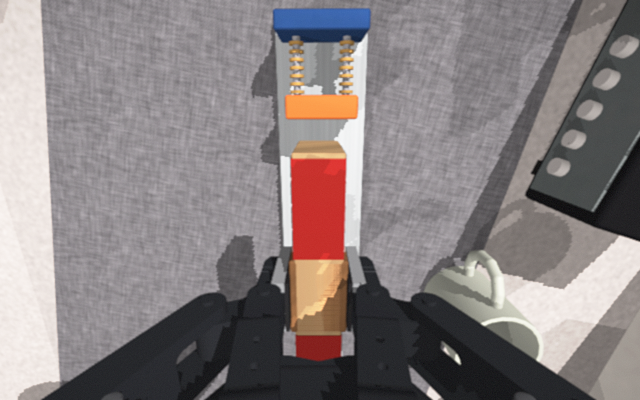

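The wrist view shows the held block (u 292–345, top end edge v≈157) in line with the jaw (u 286–358, v 95–118) and the post (u 274–370).

```bash
python3 - <<'E'
from h import *
im=cv2.imread('pics/w2.png'); c=manip.camera_params('wrist')
hsv=cv2.cvtColor(im,cv2.COLOR_BGR2HSV);H,S,V=[hsv[...,i].astype(int) for i in range(3)]
s=manip.state();T=np.array(s['tool_pos']);Rt=rot(s['tool_rot'])
def rect(m,name,z,y0,y1,x0=260,x1=380):
    k=np.zeros(m.shape,np.uint8);k[y0:y1,x0:x1]=m[y0:y1,x0:x1];k=cv2.morphologyEx(k,cv2.MORPH_OPEN,np.ones((3,3)))
    r=cv2.minAreaRect(np.argwhere(k)[:,::-1].astype(np.float32));b=cv2.boxPoints(r)
    print(name,np.round(b,1).tolist(),'tool mm:',[np.round(1000*Rt.inv().apply(onz(c,*q,z)-T)[:2],1).tolist() for q in b])
rect((H>5)&(H<16)&(S>150),'jaw',.062,85,125)
rect((H>100)&(H<130)&(S>120),'post',.060,0,60)
zt=T[2]-.0129+.044
rect(((H<6)|(H>174))&(S>150),'strip',zt,140,265)
E
```

```text
jaw [[286.0, 95.0], [356.0, 95.0], [356.0, 118.0], [286.0, 118.0]] tool mm: [[83.4, -24.9], [83.3, 28.0], [66.5, 28.6], [66.6, -25.5]]
post [[273.0, 9.0], [369.0, 9.0], [369.0, 41.0], [273.0, 41.0]] tool mm: [[141.0, -32.5], [140.8, 35.4], [120.4, 36.4], [120.6, -33.4]]
strip [[291.0, 159.0], [345.0, 159.0], [345.0, 259.0], [291.0, 259.0]] tool mm: [[57.0, -10.2], [57.0, 9.1], [17.5, 10.0], [17.5, -11.3]]
```

Call:
drive_tool(commands="0 0 0.06 0.6 0;0 0 0 0.8 0;0 0 0 0.8 0;0 0 0 0.8 0;0 0 0 0.7 0;0 0 0 0.4 0;0 0 0 0 0;0 0 0 0 0")

```text
time: 11.2
tool_pos: [0.585, 0.1456, 0.0493]
tool_rot: [0.001, 0.632, 0.775, 0.001]
contact_force: [0.4, 0.3, -2.9]
gripper_width: 0.271
```

Call:
drive_tool(commands="0 0.1 0 0 0;0 0.1 0 0 0;0 0.1 0 0 0;0 0.1 0 0 0;0 0.15 0 0 0;0 0.15 0 0 0;0 0.13 0 0 0;0 0 0 0 0")

```text
time: 12.2
tool_pos: [0.5799, 0.1686, 0.0492]
tool_rot: [0.002, 0.631, 0.775, -0.001]
contact_force: [1.1, -7.1, 0.9]
gripper_width: 0.274
```

```bash
python3 - <<'E'
from h import *
im,c=grab('wrist','w3.png'); s=manip.state();print(s['tool_pos'],s['tool_rot'],s['contact_force'])
b,d=grab('scene','s3.png')
u,v=map(int,proj(d,[.58,.15,.05]))
z=cv2.resize(b[v-60:v+60,u-64:u+64],(426,400),interpolation=cv2.INTER_CUBIC)
cv2.imwrite('pics/c3.png',cv2.resize(np.hstack([im[:,140:500],z])[:,:,::-1],(786,400)))
E
```

```text
[0.57989471 0.1685297  0.04918873] [ 1.62124693e-03  6.31444471e-01  7.75419071e-01 -7.17966354e-04] [ 1.52691812 -6.60596365  0.01265983]
```

View pics/c3.png

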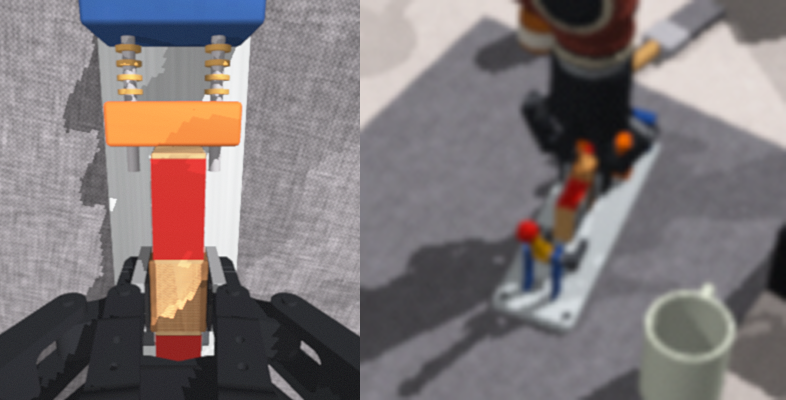

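The jaw is pushed back about the right amount, but the block sits roughly 2 mm too far in +y relative to the jaw. I'll compute the offsets.

```bash
sed -n 1,1p h.py >/dev/null; python3 - <<'E'
from h import *
im=cv2.imread('pics/w3.png'); c=manip.camera_params('wrist')
hsv=cv2.cvtColor(im,cv2.COLOR_BGR2HSV);H,S,V=[hsv[...,i].astype(int) for i in range(3)]
s=manip.state();T=np.array(s['tool_pos']);Rt=rot(s['tool_rot'])
def rect(m,name,z,y0,y1,x0=200,x1=420):
    k=np.zeros(m.shape,np.uint8);k[y0:y1,x0:x1]=m[y0:y1,x0:x1];k=cv2.morphologyEx(k,cv2.MORPH_OPEN,np.ones((5,5)))
    n,l,st,ce=cv2.connectedComponentsWithStats(k);k=l==1+np.argmax(st[1:,4])
    b=cv2.boxPoints(cv2.minAreaRect(np.argwhere(k)[:,::-1].astype(np.float32)))
    P=np.array([1000*Rt.inv().apply(onz(c,*q,z)-T)[:2] for q in b]);print(name,np.round(b).tolist(),P.round(1).tolist(),P.mean(0).round(1))
    print(' x lo/hi',P[:,0].min(),P[:,0].max())
rect((H>5)&(H<17)&(S>150),'jaw',.062,90,150)
rect((H>100)&(H<130)&(S>120),'post',.060,0,60)
rect(((H<6)|(H>174))&(S>150),'strip',T[2]-.0129+.044,150,265)
e=np.array([-.2045,.9789,0]);print('centre-seat (stop est)',1000*e@(T-[.5775,.1653,0]))
E
```

```text
jaw [[244.0, 101.0], [380.0, 101.0], [380.0, 145.0], [244.0, 145.0]] [[77.0, -29.7], [77.0, 23.8], [59.8, 24.8], [59.9, -30.9]] [68.4 -3. ]
 x lo/hi 59.83790426118887 77.03298454149419
post [[219.0, 0.0], [404.0, 0.0], [404.0, 45.0], [219.0, 45.0]] [[112.2, -36.7], [112.1, 30.9], [97.2, 32.1], [97.3, -38.2]] [104.7  -3. ]
 x lo/hi 97.18834268234833 112.15108554035038
strip [[291.0, 159.0], [344.0, 159.0], [344.0, 259.0], [291.0, 259.0]] [[57.1, -10.2], [57.0, 8.7], [17.5, 9.6], [17.5, -11.3]] [37.3 -0.8]
 x lo/hi 17.50129879594297 57.07051982708221
centre-seat (stop est) 2.615883824269123
```

Call:
drive_tool(commands="0 0 -0.07 0 0;0 0.05 0 0 0;0 0.05 0 0 0;0 0 0 0 0;0 0 0 0 0;0 0 0 0 0;0 0 0 0 0;0 0 0 0 0")

```text
time: 13.3
tool_pos: [0.5783, 0.1709, 0.0494]
tool_rot: [0.003, 0.632, 0.775, 0.0]
contact_force: [3.1, -6.7, -2.0]
gripper_width: 0.272
```

Call:
drive_tool(commands="0 0 0 0.1 0;0 0 0 0.15 0;0 0 0 0.15 0;0 0 0 0.15 0;0 0 0 0.1 0;0 0 0 0.05 0;0 0 0 0 0;0 0 0 0 0")

```text
time: 14.3
tool_pos: [0.5778, 0.1709, 0.0284]
tool_rot: [0.002, 0.632, 0.775, -0.0]
contact_force: [1.9, -6.3, 0.4]
gripper_width: 0.275
```

Call:
drive_tool(commands="0 0 0 0.05 0;0 0 0 0.05 0;0 0 0 0 0;0 0 0 0 0;0 0 0 0 0;0 0 0 0 0;0 0 0 0 0;0 0 0 0 0")

```text
time: 15.3
tool_pos: [0.5779, 0.171, 0.0255]
tool_rot: [0.002, 0.632, 0.775, -0.0]
contact_force: [1.9, -6.6, 0.9]
gripper_width: 0.273
```

```bash
python3 - <<'E'
from h import *
im,c=grab('wrist','w4.png'); s=manip.state();print(s['tool_pos'],s['tool_rot'],s['contact_force'],s['ft_torque'])
cv2.imwrite('pics/c4.png',im[:,:,::-1])
E
```

```text
[0.57789746 0.1709867  0.0254366 ] [ 2.07433188e-03  6.31583439e-01  7.75305127e-01 -1.32706509e-04] [ 2.46357708 -6.37515114 -0.01050849] [-0.95538075 -0.2619353   0.00263742]
```

View pics/c4.png

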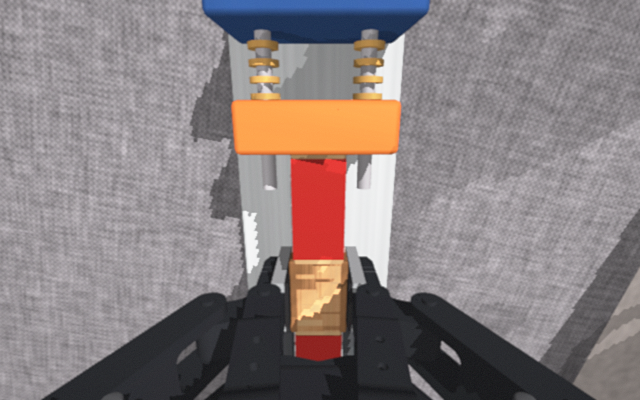

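Call:
drive_tool(commands="0 0 0 0.03 0;0 0 0 0.02 0;0 0 0 0 0;0 -0.05 0 0 0;0 -0.05 0 0 0;0 -0.02 0 0 0;0 0 0 0 0;0 0 0 0 0")

```text
time: 16.35
tool_pos: [0.5785, 0.1686, 0.0249]
tool_rot: [0.001, 0.631, 0.775, 0.0]
contact_force: [-2.0, -3.2, 6.3]
gripper_width: 0.266
```

Call:
drive_tool(commands="0 -0.03 0 0 0;0 -0.03 0 0 0;0 0 0 0 0;0 0 0 0 0;0 0 0 0 0;0 0 0 0 0;0 0 0 0 0;0 0 0 0 0")

```text
time: 17.35
tool_pos: [0.5787, 0.1676, 0.0249]
tool_rot: [0.001, 0.631, 0.775, 0.001]
contact_force: [-2.2, -0.6, 4.1]
gripper_width: 0.274
```

Call:
drive_tool(commands="30 0 0 0 0;40 0 0 0 0;60 0 0 0 0;60 0 0 0 0;60 0 0 0 0;60 0 0 -0.5 0;60 0 0 -1 0;60 0 0 -1 0")

```text
time: 18.35
tool_pos: [0.5777, 0.1672, 0.0996]
tool_rot: [0.0, 0.632, 0.775, 0.0]
contact_force: [0.2, 0.7, 0.7]
gripper_width: 0.701
```

Call:
drive_tool(commands="60 0 0 -1 0;60 0 0 -1 0;60 0 0 -1 0;60 0 0 -1 0;60 0 0 0 0;60 0 0 0 0;60 0 0 0 0;60 0 0 0 0")

```text
time: 19.35
tool_pos: [0.5769, 0.167, 0.2163]
tool_rot: [-0.001, 0.632, 0.775, -0.001]
contact_force: [0.1, 0.4, -0.0]
gripper_width: 0.702
```

```bash
python3 - <<'E'
from h import *
im,c=grab('wrist','w5.png'); s=manip.state();print(s['tool_pos'],s['tool_rot'],s['contact_force'])
cv2.imwrite('pics/c5.png',im[:,:,::-1])
E
```

```text
[0.5769843  0.16708517 0.21662348] [-6.75835383e-04  6.31659529e-01  7.75245297e-01 -7.15392646e-04] [-0.03997664 -0.48326884  0.01204577]
```

View pics/c5.png

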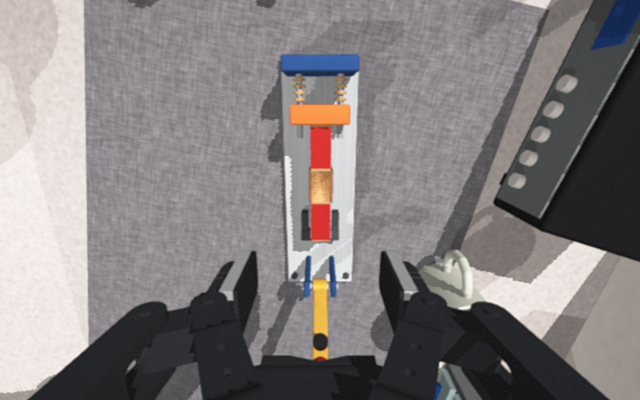

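The block sits in the cradle between the cheeks (strips u 311–331, v 128–242), against the jaw (v 105–124). I'll check the distances numerically before swinging the arm.

```bash
python3 - <<'E'
from h import *
im=cv2.imread('pics/w5.png'); c=manip.camera_params('wrist')
hsv=cv2.cvtColor(im,cv2.COLOR_BGR2HSV);H,S,V=[hsv[...,i].astype(int) for i in range(3)]
s=manip.state();T=np.array(s['tool_pos']);Rt=rot(s['tool_rot'])
def rect(m,name,z,y0,y1,x0=270,x1=370):
    k=np.zeros(m.shape,np.uint8);k[y0:y1,x0:x1]=m[y0:y1,x0:x1];k=cv2.morphologyEx(k,cv2.MORPH_OPEN,np.ones((3,3)))
    b=cv2.boundingRect(k);q=[(b[0]-.5,b[1]-.5),(b[0]+b[2]-.5,b[1]+b[3]-.5)]
    print(name,b,[(1000*Rt.inv().apply(onz(c,*p,z)-T)[:2]).round(1).tolist() for p in q])
r=((H<6)|(H>174))&(S>150)
rect((H>5)&(H<17)&(S>200)&(V>150),'jaw',.062,95,126);rect((H>100)&(H<130)&(S>120),'post',.06,40,80)
rect(r,'s1',.056,120,170);rect(r,'s2',.056,200,250)
print('stop top v: dark rect', onz(c,320,241,.026))
d=manip.camera_params('wrist')
E
```

```text
jaw (0, 0, 0, 0) [[160.2, -265.0], [160.2, -265.0]]
post (281, 55, 78, 21) [[118.4, -33.5], [101.3, 35.3]]
s1 (311, 127, 20, 41) [[57.0, -7.9], [17.9, 11.4]]
s2 (311, 204, 19, 36) [[-19.1, -8.5], [-58.8, 11.1]]
stop top v: dark rect [0.59279069 0.09492888 0.026     ]
```

Call:
drive_tool(commands="0 -0.9 0 0 0;0 -0.9 0 0 0;0 -0.9 0 0 0;0 -0.9 0 0 0;0 -0.9 0 0 0;0 -0.9 0 0 0;0 -0.8 0.03 0 0;0 0 0 0 0")

```text
time: 20.4
tool_pos: [0.6162, -0.0162, 0.2174]
tool_rot: [-0.0, 0.633, 0.775, -0.0]
contact_force: [0.2, 0.9, -0.5]
gripper_width: 0.001
```

Call:
drive_tool(commands="0 0 0.03 0.8 0;0 0 0 0.8 0;0 0 0 0.8 0;0 0 0 0.6 0;0 0 0 0.1 0;0 0 0 0 0;0 0.3 0 0 0;0 0.2 0 0 0")

```text
time: 21.4
tool_pos: [0.6143, 0.0007, 0.1259]
tool_rot: [0.001, 0.632, 0.775, 0.001]
contact_force: [-0.1, 0.6, 0.3]
gripper_width: 0.001
```

Call:
drive_tool(commands="0 0.2 0 0 0;0 0.2 0 0 0;0 0.2 0 0 0;0 0.2 0 0 0;0 0.2 0 0 0;0 0.2 0 0 0;0 0.2 0 0 0;0 0.2 0 0 0")

```text
time: 22.4
tool_pos: [0.604, 0.0475, 0.1247]
tool_rot: [-0.0, 0.632, 0.775, -0.0]
contact_force: [0.0, -0.7, -0.2]
gripper_width: 0.0
```

Call:
drive_tool(commands="0 0.2 0 0 0;0 0.2 0 0 0;0 0.2 0 0 0;0 0.2 0 0 0;0 0.2 0 0 0;0 0.2 0 0 0;0 0.1 0 0 0;0 0 0 0 0")

```text
time: 23.4
tool_pos: [0.5962, 0.0854, 0.1248]
tool_rot: [0.0, 0.632, 0.775, -0.0]
contact_force: [-0.1, 0.4, 0.4]
gripper_width: 0.0
```

Call:
drive_tool(commands="0 -0.2 0 0 0;0 -0.5 0 0 0;0 -0.6 0 0 0;0 -0.8 0 -0.5 0;0 -0.8 0 -0.8 0;0 -0.8 0 -1 0;0 0 0 -1 0;0 0 0 0 0")

```text
time: 24.4
tool_pos: [0.6205, -0.0253, 0.2274]
tool_rot: [0.003, 0.632, 0.775, 0.002]
contact_force: [-0.7, 0.6, -0.3]
gripper_width: 0.002
```

```bash
python3 - <<'E'
from h import *
im,c=grab('wrist','w6.png'); s=manip.state();print(s['tool_pos'],s['contact_force'],s['time'])
b,d=grab('scene','s6.png')
u,v=map(int,proj(d,[.58,.12,.05]));z=cv2.resize(b[v-50:v+50,u-50:u+50],(400,400),interpolation=cv2.INTER_CUBIC)
cv2.imwrite('pics/c6.png',np.hstack([im[:,120:520],z])[:,:,::-1])
E
```

```text
[ 0.61937022 -0.02476136  0.2249481 ] [-0.72917466 -0.35744724 -1.10510387] 24.45
```

View pics/c6.png

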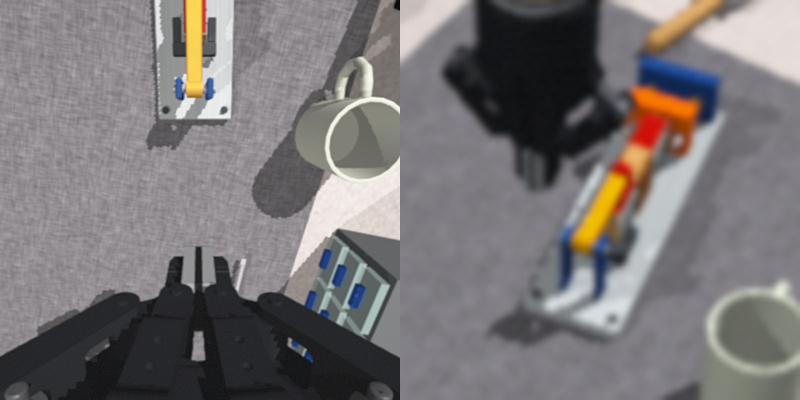

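The hold-down arm now lies over the stop end of the block. I'll let it settle and take one last check.

Call:
drive_tool(commands="0 0 0 0 0;0 0 0 0 0;0 0 0 0 0;0 0 0 0 0;0 0 0 0 0;0 0 0 0 0;0 0 0 0 0;0 0 0 0 0")

```text
time: 25.5
tool_pos: [0.6187, -0.0235, 0.2238]
tool_rot: [0.0, 0.632, 0.775, 0.0]
contact_force: [-0.0, 0.5, 0.1]
gripper_width: -0.002
```

```bash
python3 - <<'E'
from h import *
a,c=grab('top','t7.png');b,d=grab('scene','s7.png')
S=np.array([.5786,.1667,0]);e=np.array([-.2045,.9789,0])
out=[]
for im,k,h in((a,c,40),(b,d,40)):
    u,v=map(int,proj(k,[.575,.15,.05]));z=cv2.resize(im[v-h:v+h,u-h-10:u+h+10],(500,400),interpolation=cv2.INTER_CUBIC)
    for x,zz in((-26,.068),(-60,.026),(60,.056),(-106,.068)):
        p=proj(k,S+e*x/1000+[0,0,zz]);cv2.circle(z,(int((p[0]-u+h+10+.5)*5),int((p[1]-v+h+.5)*5)),4,(0,255,0),1)
    out.append(cv2.resize(z,(400,320)))
cv2.imwrite('pics/c7.png',np.hstack(out)[:,:,::-1])
b6=cv2.imread('pics/s6.png');print('max change s6-s7 at cradle',np.abs(b6.astype(int)-b[:,:,::-1])[140:240,300:380].max())
E
```

```text
max change s6-s7 at cradle 21
```

View pics/c7.png

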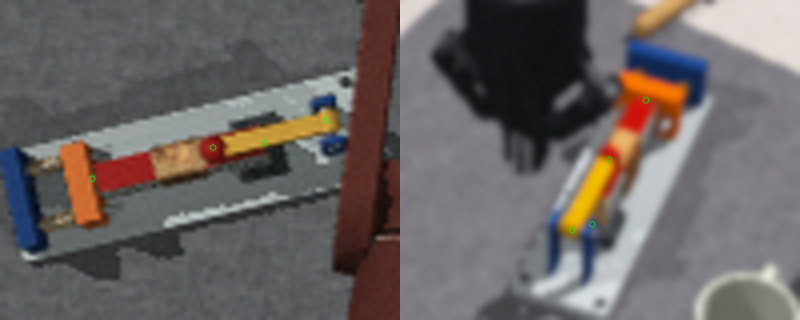

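The knob, hinge and block/jaw end all match their predicted pixels for a seated block with the arm level.

```bash
python3 -c "
from plant import manip
print(manip.job_done(), manip.state()['time'])"
```

```text
the job is handed in; nothing more can be done
the job is handed in; nothing more can be done
```

The red block is loaded in the cradle and the yellow hold-down arm rests on top of it. I handed the job in at about 25.6 s of the 58 s allowed. The hand-in gives no verdict.

**Method:** I pushed the orange jaw back with the block's end and lowered the block flat onto the base. I then eased it back towards the stop, let go, and nudged the hold-down arm past upright so that it fell onto the block.

**Last checks:**
- **Block seating:** in the close-up after release, the block's centre was within about 1 mm of where the blue post's position puts the seat. The earlier long-range estimate from the stop differed by about 2 mm, so "fully home" is confirmed only to about 1–2 mm. One automatic measurement, of the jaw face in that close-up, found no pixels. I judged contact between jaw and block by eye in that picture and in the last ones.
- **Hold-down arm:** the knob and hinge lay on their predicted pixels for a level arm in both the top and scene views. The scene barely changed over the last second.
- **Robot and bystanders:** the gripper was clear, with wrist force near zero. The largest force reading during the job was about 8 N. I touched none of the other objects, though I did not re-measure their positions.

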